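# Scrape broken resin pieces off a spring-mounted plate into the waste tray

## Robot

A 7-joint arm with a two-finger parallel gripper is mounted at the origin on a cart in front of the work surface, level with it; the furniture and walls round the work are solid. World frame = base frame: x ahead of the robot, y to its left, z up, the work surface at z = 0. Lengths are in m, angles in rad, forces in N, time in s.
With the tool pointing down it reaches from about 0.425 to 0.875 m from the base axis. Payload 4.7 kg.
Tool frame: the origin (TCP) lies midway between the tips of the shut fingers; the grasp point (between the pads) lies 19 mm behind it; z points along the fingers, x is the direction in which the jaws open and shut, and the axes are right-handed (so a half turn about z gives the same grasp; the last joint's range is limited). The gripper opens to 87 mm and grips with 3 to 60 N. Pads are 19 mm wide; open, the fingers measure 117 mm over their backs; the gripper's body (75 mm by 190 mm) begins 51 mm behind the grasp point.
Start: joints at [0.014, 0.321, -0.07, 1.45, 0.023, 1.371, -0.057], TCP at [0.65, -0, 0.223] pointing down, gripper open.
Joint ranges: [-2.86, 2.86], [-0.3, 2.09], [-1.38, 1.24], [0.06, 2.45], [-1.56, 4.7], [0.09, 2.05], [-2.69, 2.69]. Speed limits (rad/s): [2.57, 2.57, 3.14, 3.14, 3.14, 3.14, 3.14].

## Interface

Orientations are given as a rotation vector (axis times angle).
In Python, from bench import get_state, eyes, ticket gives the robot as it stands.
- The arm moves only by the tool carry_out, never from a script. Its argument "motion" is a list of rows, each a list of 2 entries, a list of its own where there are three numbers: the shift along the world's x, y, z in m, then the turn about the world's z in rad. A call has 1 to 20 rows; each row is the pose to reach, as a shift and turn from the pose commanded when the call began; what a row does not reach only later rows make up. A row lasts 1/10 s, in which the tool goes at most 50 mm and 8.59 degrees, less where a joint would pass 70% of its speed; a pose out of reach is approached as far as the arm can. A call with a gripper value outside its range is refused whole. "grip" is the gripper command: -1 is fully open, 1 is shut, values between are in proportion, set as the call begins (left out, the last holds). The fingers move at their own pace and stop on an object; "squeeze" is the grip in N (left out, the last holds). Time passes only in rows, so rows that repeat a pose let the fingers close. It gives the time, the measured TCP pose, the force and the opening at its end, in the units of the state.
- get_state(): the state, without advancing time (a new reading comes with each control period).
- eyes.get_image(name): name is "scene" or "side" or "wrist"; returns a dict with "pixels" (420x560x3 uint8, blue, green, red), "mtx" (3x3 intrinsics, pixels), "extrinsics" (4x4, takes a point from camera to world coordinates). Camera axes: x right, y down, z forward; pixel columns grow to the right and rows downward; lengths in m; the calibration is good to about 2 mm. A picture is of the moment at which its call begins. There is no depth.
- ticket.close_job(): hands the job in, once; it reports no verdict.
The state is a dict: "time": time; "joint_positions": joint angles; "qd": joint speeds; "joint_torque": joint torques, N m; "position": TCP position; "tool_rot": TCP orientation; "ft_force": force on the tool from outside, world axes, zero at the start; "torque": the same for the moment, N m; "grip_width": opening from 0.0 (shut) to 1.0 (fully open).
Only numpy, scipy, OpenCV 4.12 (cv2) and the standard library are available. Lean on these libraries where they do the work, as an engineer would, in place of code of your own. Each camera call takes 0.05 s, during which the arm holds its last target. There are 200 camera calls.

## Task

Take the blue scraper block from its black mat and use it to wipe the three broken amber resin pieces along the steel plate and off its open end into the brown cardboard tray, not the red one. Start with the blade behind the pieces at the far end from the cardboard tray and bear down lightly all the while you push, so that the plate stays slightly sunk on its springs but is never driven down onto its stops; do not touch the pieces with the gripper. When all three are in the tray, stand the scraper upright on its mat again, leaving the bottle, pot, cup and carton behind the plate undisturbed.

Things in the scene. Friction and masses are not known exactly. Their poses are not given: they have to be found in the camera images.
- scraper: Blue scraper block standing upright, 130 long x 30 thick x 82 high. Origin: centre of the underside of its blade. x = long axis, y = thickness (wiping direction), z up. From below: black rigid blade 130 x 22 wide, 0 to 18 mm high; body 126 x 30, 18 to 40 mm; grip rib 90 x 22 mm thick, 40 to 82 mm high: pinch the rib across y from above. Mass 0.17 to 0.35 kg.
- mat: Thin black rubber parking mat, fixed on the bench, 160 (x) x 56 (y) x 4 mm. Origin: centre of its underside.
- plate_base: Fixed grey base under the steel plate. Origin: on the bench, under the plate's centre; x across the plate, y along it. The plate is 222 (x) x 280 (y) x 12 mm, open at both y ends, which overhang the trays; along each x edge runs a lip 6 mm high, inner face at x = +-105 mm, so one stroke of the 130 mm blade cannot cover the width. Unloaded top face: 74 to 83 mm above the bench.
- plate (a joint): How far the plate is sunk on its springs, m: 0 unloaded, 0.005 on its stops. It starts to sink at about 2 N, then 2 N per mm (7 N for 2.5 mm, 12 N on the stops), straight down without tilting. Its levelling feet are set differently each time and their height (74 to 83 mm to the top face) is not reported: feel for the plate.
- chip_a: Loose flat irregular piece of amber resin sheet, about 63 x 34 mm, 6 mm thick, 30 g, lying on the plate. Origin: centre of its underside; x = long axis. At the start no part of it is within 35 mm of the plate's open ends.
- chip_b: Loose flat irregular piece of amber resin sheet, about 61 x 36 mm, 6 mm thick, 30 g, lying on the plate. Origin: centre of its underside; x = long axis. At the start no part of it is within 35 mm of the plate's open ends.
- chip_c: Loose flat irregular piece of amber resin sheet, about 64 x 30 mm, 6 mm thick, 30 g, lying on the plate. Origin: centre of its underside; x = long axis. At the start no part of it is within 35 mm of the plate's open ends.
- kraft_tray: Brown cardboard waste tray, fixed, open on top, 170 (own x) x 250 (own y) x 50 mm high, wall and floor 3 mm. Origin: centre of its underside. Stands at either open end of the plate (own y along that end), its near wall under the plate's overhang, its centre about 205 mm from the plate's centre.
- red_tray: Low red plastic tray, 147 x 217 x 58 mm, fixed, at the plate's other open end. Origin: centre of its underside.
- fix_bottle: Loose bystander: white bottle with blue cap, 44 mm wide, 115 mm high, behind the plate. Origin: centre of underside.
- amber_pot: Loose bystander: brown pot with white cap, 40 mm wide, 75 mm high, behind the plate. Origin: centre of underside.
- kit_box: Loose bystander: white carton 55 x 55 x 95 mm, behind the plate. Origin: centre of underside.
- cup_b: Loose bystander: sample cup with yellow lid, 49 mm wide, 60 mm high, behind the plate. Origin: centre of underside.
Not all that is in view belongs to the job. What is meant by the scraper is not yellow, and is the smaller of those in its own colour.

How it is judged:
On the way, in this order (a step that is already met when the one before it is completed fails the run):
1. the scraper bears on the plate at the end away from the cardboard tray: plate sunk over 1 mm, scraper more than 285 mm from the tray's centre (value of joint plate above 0.001 m and horizontal distance between scraper and kraft_tray above 0.285 m and horizontal distance between scraper and plate_base below 0.16 m), for 0.1 s.
2. all three pieces are in the cardboard tray (x of chip_a in the frame of kraft_tray between -0.081 and 0.081 m and y of chip_a in the frame of kraft_tray between -0.121 and 0.121 m and z of each of chip_a, chip_b, chip_c in the frame of kraft_tray below 0.05 m and x of chip_b in the frame of kraft_tray between -0.081 and 0.081 m and y of chip_b in the frame of kraft_tray between -0.121 and 0.121 m and x of chip_c in the frame of kraft_tray between -0.081 and 0.081 m and y of chip_c in the frame of kraft_tray between -0.121 and 0.121 m), for 0.2 s.
At the end, for the whole second after the job is handed in: All three pieces lie at rest inside the cardboard tray (centres within its walls and below its 50 mm rim), the plate is unloaded (sunk under 1 mm), and the scraper stands upright (within 0.1 rad) and still on the mat, its centre within 40 mm of the mat's centre (all of step 2 and linear speed of each of chip_a, chip_b, chip_c, scraper below 0.02 m/s and horizontal distance between scraper and mat below 0.04 m and angle between scraper's own z axis and vertical below 0.1 rad and height (world z) of scraper below 0.01 m and value of joint plate below 0.001 m); the robot touches nothing.
It fails at once if the plate is driven down onto its stops (sunk over 4.7 mm of 5) (value of joint plate above 0.0047 m).
It fails at once if the gripper touches a resin piece (contact force between the fingers and chip_a above 0.5 N or contact force between the fingers and chip_b above 0.5 N or contact force between the fingers and chip_c above 0.5 N).
It fails at once if the scraper pushes a piece that is still on the plate while the plate is sunk less than 0.6 mm ((contact force between scraper and chip_a above 0.15 N and value of joint plate below 0.0006 m and horizontal distance between chip_a and kraft_tray above 0.12 m and height (world z) of chip_a above 0.062 m) or (contact force between scraper and chip_b above 0.15 N and value of joint plate below 0.0006 m and horizontal distance between chip_b and kraft_tray above 0.12 m and height (world z) of chip_b above 0.062 m) or (contact force between scraper and chip_c above 0.15 N and value of joint plate below 0.0006 m and horizontal distance between chip_c and kraft_tray above 0.12 m and height (world z) of chip_c above 0.062 m)).
It fails at once if a bottle, pot, cup or carton is knocked (moved over 30 mm) (distance of any of fix_bottle, amber_pot, kit_box, cup_b from where it was at the start of the episode above 0.03 m).
It also fails if it takes over 72 s, if anything falls off the work surface, if the arm or the gripper's body presses on something with over 40 N, if the wrist force passes 120 N, or if a joint passes its speed limit or range.

## Working session

There is one attempt and no reset: what is moved stays moved. The work goes in short steps, Python scripts to look and compute and a tool call to move; the robot and the scene stay as the last step left them, time stands still between calls to the robot, and variables do not carry over. Pictures are saved under pics/ and viewed, about 8 in all and at most 12, crops included, and the job is handed in when it is done.

Besides the shell and the picture viewer there is one more tool, called as a command line: name --argument value ..., lists and objects as JSON in quotes. carry_out: Moves the arm, as the interface text tells. Its arguments: {"type":"object","properties":{"motion":{"type":"array","items":{"type":"array"}},"grip":{"type":"number"},"squeeze":{"type":"number"}},"required":["motion"]}

```bash
mkdir -p pics
cat > h.py <<'E'
import numpy as np, cv2
from bench import get_state, eyes, ticket
def shot(n,f=None):
    d=eyes.get_image(n); 
    im=np.array(d["pixels"]); 
    if f: cv2.imwrite("pics/"+f,im); np.savez("pics/"+f+".npz",K=d["mtx"],T=d["extrinsics"])
    return im,np.array(d["mtx"]),np.array(d["extrinsics"])
def ray(uv,K,T,z):
    d=T[:3,:3]@np.linalg.solve(K,[uv[0],uv[1],1.]); o=T[:3,3]
    return o+d*(z-o[2])/d[2]
def proj(p,K,T):
    q=T[:3,:3].T@(np.array(p)-T[:3,3]); q=K@q; return q[:2]/q[2]
E
python3 - <<'E'
from h import *
for n in ("scene","side","wrist"):
    im,K,T=shot(n,n+"0.png"); print(n,K[0,0],T.round(3).tolist())
print(get_state())
a=cv2.imread("pics/scene0.png")
cv2.imwrite("pics/both0.png",np.vstack([a]))
E
```

```text
scene 460.1604099232949 [[0.383, 0.672, -0.634, 1.621], [0.924, -0.281, 0.26, -0.651], [-0.004, -0.686, -0.728, 1.275], [0.0, 0.0, 0.0, 1.0]]
side 537.5941577289873 [[-0.828, 0.43, -0.361, 1.187], [0.561, 0.615, -0.555, 0.731], [-0.017, -0.662, -0.75, 1.378], [0.0, 0.0, 0.0, 1.0]]
wrist 375.86866101454757 [[1.0, 0.0, -0.003, 0.65], [-0.001, -0.964, -0.264, 0.073], [-0.003, 0.264, -0.964, 0.383], [0.0, 0.0, 0.0, 1.0]]
{'time': 0.15, 'joint_positions': array([ 0.01410837,  0.32165653, -0.07007904,  1.45138072,  0.0226112 ,
        1.37080629, -0.05689802]), 'qd': array([-7.42588896e-04, -1.24494841e-03, -1.35507296e-04, -3.83758290e-03,
       -3.67448857e-04, -4.08754056e-05, -2.02169252e-03]), 'joint_torque': array([ 2.16972071e-04, -4.91794288e+01, -4.04079035e-01, -3.12878716e+01,
       -6.39387709e-02,  4.04033612e-02,  9.90178205e-05]), 'position': array([ 6.49585371e-01, -5.94510099e-05,  2.21717306e-01]), 'tool_rot': array([ 3.14149307e+00,  2.27450314e-05, -2.29522568e-03]), 'ft_force': array([-0.00743836, -0.76195886,  0.06094036]), 'torque': array([ 0.00531672, -0.04315804,  0.02474149]), 'grip_width': 1.0012770282547154}
```

View pics/scene0.png

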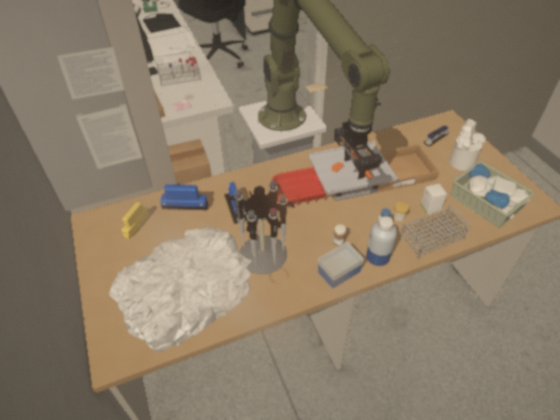

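View pics/side0.png

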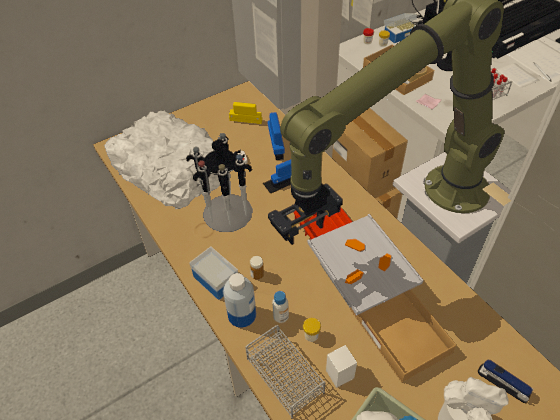

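The side view is clear: the small blue scraper is on its black mat at about (283,175), with the larger decoy behind it at (275,135). The red tray is at (325,220), the plate at (365,262) and the chips at (356,244), (385,263) and (354,276). The brown tray is at (405,335), towards +y.

Run:
```python
from h import *
a=cv2.imread("pics/side0.png")[140:400,250:470]
w=cv2.imread("pics/wrist0.png")
a=cv2.resize(a,None,fx=2.3,fy=2.3,interpolation=cv2.INTER_CUBIC)
cv2.imwrite("pics/a1.png",a)
im=cv2.imread("pics/side0.png");z=np.load("pics/side0.png.npz");K,T=z["K"],z["T"]
hsv=cv2.cvtColor(im,cv2.COLOR_BGR2HSV)
def blobs(lo,hi,zz,mn=40):
    m=cv2.inRange(hsv,lo,hi)
    for c in cv2.findContours(m,0,2)[0]:
        if cv2.contourArea(c)>mn:
            r=cv2.minAreaRect(c); b=cv2.boxPoints(r)
            print(np.round(r[0]),cv2.contourArea(c),ray(r[0],K,T,zz).round(3),[ray(p,K,T,zz)[:2].round(3).tolist() for p in b])
print("amber");blobs((5,180,120),(16,255,255),.083)
print("blue");blobs((100,120,60),(125,255,255),.05)
print("red");blobs((0,180,80),(4,255,255),.058)
```

```text
amber
[353. 277.] 128.0 [0.563 0.123 0.083] [[0.591, 0.11], [0.529, 0.107], [0.534, 0.136], [0.595, 0.138]]
[384. 262.] 125.5 [0.456 0.133 0.083] [[0.489, 0.142], [0.444, 0.102], [0.423, 0.124], [0.468, 0.163]]
[355. 244.] 136.5 [0.485 0.035 0.083] [[0.511, 0.017], [0.481, -0.001], [0.459, 0.054], [0.49, 0.07]]
[326. 223.] 504.0 [ 0.507 -0.079  0.083] [[0.575, -0.118], [0.416, -0.101], [0.438, -0.04], [0.593, -0.059]]
[367. 128.] 158.5 [ 0.117 -0.35   0.083] [[0.132, -0.414], [0.095, -0.429], [0.102, -0.287], [0.138, -0.274]]
blue
[508. 377.] 295.0 [0.416 0.565 0.05 ] [[0.444, 0.508], [0.421, 0.502], [0.389, 0.62], [0.411, 0.625]]
[242. 318.] 219.5 [0.886 0.038 0.05 ] [[0.911, 0.0], [0.841, 0.029], [0.86, 0.075], [0.929, 0.047]]
[279. 298.] 93.5 [0.764 0.041 0.05 ] [[0.766, 0.018], [0.743, 0.034], [0.763, 0.064], [0.786, 0.048]]
[208. 282.] 141.0 [ 0.907 -0.12   0.05 ] [[0.936, -0.18], [0.905, -0.193], [0.879, -0.062], [0.909, -0.051]]
[281. 172.] 272.0 [ 0.478 -0.372  0.05 ] [[0.511, -0.414], [0.42, -0.406], [0.446, -0.331], [0.534, -0.34]]
[275. 133.] 374.0 [ 0.386 -0.552  0.05 ] [[0.356, -0.667], [0.315, -0.655], [0.414, -0.446], [0.452, -0.458]]
[397.  35.] 80.5 [-0.427 -0.789  0.05 ] [[-0.35, -0.791], [-0.431, -0.873], [-0.506, -0.787], [-0.423, -0.708]]
red
[368.  32.] 52.0 [-0.332 -0.88   0.058] [[-0.335, -0.915], [-0.368, -0.891], [-0.33, -0.846], [-0.297, -0.87]]
```

View pics/a1.png

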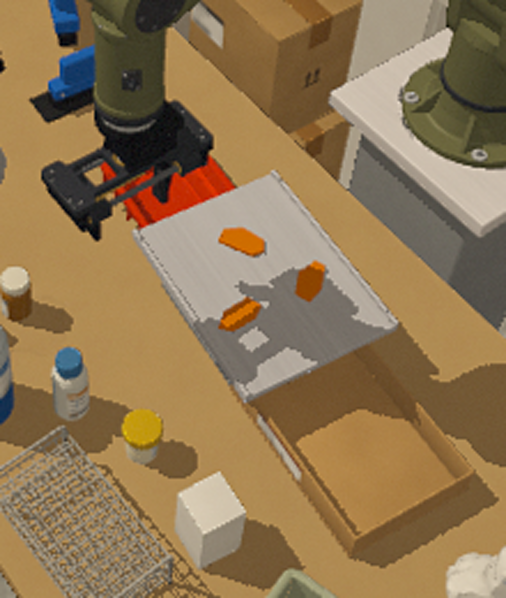

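View pics/wrist0.png

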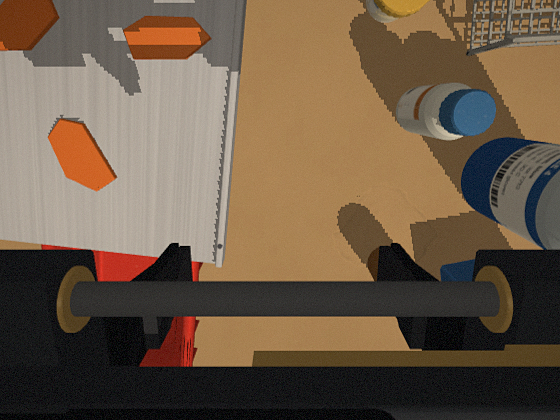

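The wrist view shows the plate, with its +x lip at column ~230, chip c in full at (82,155) and the other two chips at the top.

Run:
```python
from h import *
z=np.load("pics/side0.png.npz");K,T=z["K"],z["T"]
for n,uv,h in [("pt",(370,217),.085),("pl",(309.1,242.2),.085),("pr",(422,281),.085),("pb",(356.5,311.7),.085),("standL",(203,207),0),("standR",(252,210),0),("standtop",(225,150),.25),("standRtop",(250,160),.2),
 ("trayr",(250+470/2.3,140+465/2.3),.05),("trayb",(250+352/2.3,140+548/2.3),.05),("matL",(250+30/2.3,140+100/2.3),.004),("matF",(250+52/2.3,140+120/2.3),.004),("matR",(250+98/2.3,140+101/2.3),.004)]:
    print(n,ray(uv,K,T,h).round(3))
```

```text
pt [ 0.381 -0.02   0.085]
pl [ 0.595 -0.049  0.085]
pr [0.413 0.244 0.085]
pb [0.627 0.216 0.085]
standL [ 0.764 -0.427  0.   ]
standR [ 0.634 -0.32  -0.   ]
standtop [ 0.675 -0.383  0.25 ]
standRtop [ 0.611 -0.347  0.2  ]
trayr [0.457 0.421 0.05 ]
trayb [0.636 0.418 0.05 ]
matL [ 0.539 -0.399  0.004]
matF [ 0.534 -0.345  0.004]
matR [ 0.455 -0.338  0.004]
```

carry_out --motion '[[[-0.05,0,0.03],0],[[-0.1,0,0.06],0],[[-0.15,0,0.08],0],[[-0.17,-0.05,0.08],0],[[-0.17,-0.1,0.08],0],[[-0.17,-0.15,0.08],0],[[-0.17,-0.2,0.08],0],[[-0.17,-0.25,0.08],0],[[-0.17,-0.3,0.08],0],[[-0.17,-0.35,0.08],0],[[-0.17,-0.4,0.08],0],[[-0.17,-0.45,0.08],0],[[-0.17,-0.45,0.08],0]]'

```text
time: 1.45
position: [0.4766, -0.4564, 0.3009]
tool_rot: [3.139, -0.013, -0.006]
ft_force: [0.4, -0.5, -0.6]
grip_width: 0.996
```

Run:
```python
from h import *
w,K,T=shot("wrist","wrist1.png"); s,K2,T2=shot("side","side1.png")
c=cv2.resize(s[140:400,230:450],None,fx=1.62,fy=1.62,interpolation=cv2.INTER_CUBIC)
c=cv2.resize(s[150:330,240:440],None,fx=2.1,fy=2.1,interpolation=cv2.INTER_CUBIC)
cv2.imwrite("pics/w1.png",w)
cv2.imwrite("pics/s1.png",cv2.resize(s[200:320,300:430],None,fx=5,fy=5,interpolation=cv2.INTER_CUBIC))
```

```text
(no output)
```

View pics/w1.png

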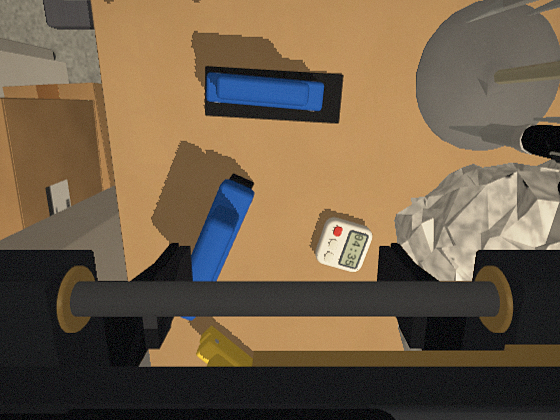

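View pics/s1.png

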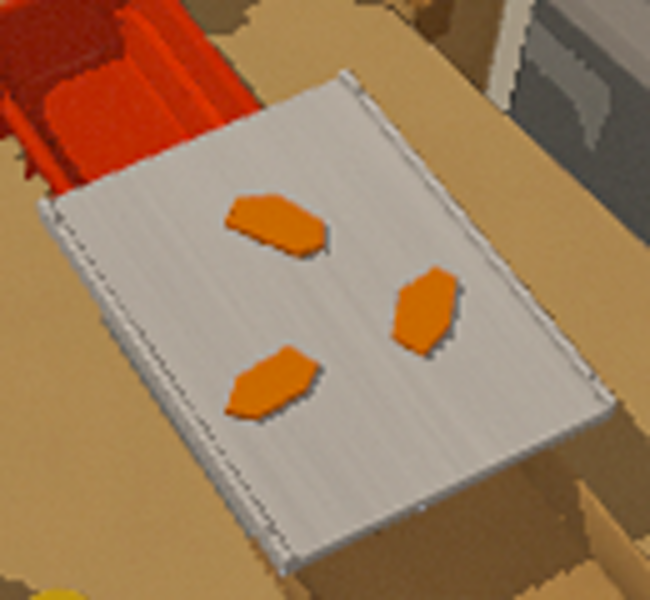

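Wrist view: the scraper rib is at about (265,90) on the black mat, whose corners are (207,66), (342,74), (339,123) and (205,117). Side view: the plate corners are now unobstructed and all three chips are fully visible.

Run:
```python
from h import *
z=np.load("pics/side1.png.npz");K,T=z["K"],z["T"]
C=np.array([ray((300+u/5,200+v/5),K,T,.084)[:2] for u,v in [(346,72),(42,205),(614,405),(290,572)]])
print("plate",C.round(3).tolist(),C.mean(0).round(4))
for a,b in [(0,1),(2,3),(0,2),(1,3)]:
    d=C[b]-C[a]; print(np.linalg.norm(d).round(3),np.arctan2(d[1],d[0]).round(3))
yaw=np.arctan2(*(C[1]-C[0]+C[3]-C[2])[::-1]); 
d=C[2]-C[0]+C[3]-C[1]; yaw2=np.arctan2(-d[0],d[1]); print("yaw",yaw,yaw2)
y=(yaw+yaw2)/2; R=np.array([[np.cos(y),np.sin(y)],[-np.sin(y),np.cos(y)]])
im=cv2.imread("pics/side1.png");h=cv2.cvtColor(im,cv2.COLOR_BGR2HSV)
m=cv2.inRange(h,(8,200,120),(16,255,255)); m[:200]=0;m[320:]=0;m[:,:330]=0;m[:,400:]=0
for c in cv2.findContours(m,0,2)[0]:
    if cv2.contourArea(c)<60: continue
    P=np.array([R@(ray(p[0],K,T,.084)[:2]-C.mean(0)) for p in c]); print("chip local min/max",P.min(0).round(3),P.max(0).round(3))
z=np.load("pics/wrist1.png.npz");K,T=z["K"],z["T"]
M=np.array([ray(p,K,T,.004)[:2] for p in [(207,66),(342,74),(339,123),(205,117)]]); print("mat",M.round(3).tolist(),M.mean(0))
d=M[1]-M[0]+M[2]-M[3];print("matyaw",np.arctan2(d[1],d[0]),np.linalg.norm(d)/2)
h=cv2.cvtColor(cv2.imread("pics/wrist1.png"),cv2.COLOR_BGR2HSV)
m=cv2.inRange(h,(100,120,60),(125,255,255));m[140:]=0
c=max(cv2.findContours(m,0,2)[0],key=cv2.contourArea);r=cv2.minAreaRect(c)
print(r)
for zz in(.044,.086):
    b=np.array([ray(p,K,T,zz)[:2] for p in cv2.boxPoints(r)]);print(zz,b.round(3).tolist(),b.mean(0).round(4))
p=[ray(q,K,T,.086) for q in [(212,90),(308,93)]];print("rib",p)
print(get_state()["position"])
```

```text
plate [[0.376, -0.03], [0.593, -0.054], [0.411, 0.245], [0.629, 0.224]] [0.5023 0.0962]
0.219 -0.11
0.219 -0.098
0.278 1.444
0.28 1.444
yaw -0.10414634239291043 -0.1267536207283405
chip local min/max [0.027 0.017] [0.088 0.048]
chip local min/max [-0.076  0.011] [-0.026  0.055]
chip local min/max [-0.031 -0.087] [ 0.017 -0.036]
mat [[0.388, -0.341], [0.543, -0.351], [0.541, -0.406], [0.382, -0.398]] [ 0.46324137 -0.37408516]
matyaw -0.05839811671333482 0.15726072126184082
((264.0619812011719, 91.427734375), (117.69151306152344, 29.66082763671875), 5.079607963562012)
0.044 [[0.39, -0.38], [0.395, -0.35], [0.518, -0.362], [0.516, -0.392]] [ 0.4549 -0.3708]
0.086 [[0.399, -0.38], [0.403, -0.353], [0.514, -0.364], [0.512, -0.391]] [ 0.4573 -0.372 ]
rib [array([ 0.40740251, -0.37014932,  0.086     ]), array([ 0.49918686, -0.37370215,  0.086     ])]
[ 0.47846768 -0.45228804  0.30118737]
```

Run:
```python
from h import *
w=cv2.imread("pics/wrist1.png")
cv2.imwrite("pics/w1c.png",cv2.resize(w[55:135,195:355],None,fx=5,fy=5,interpolation=cv2.INTER_CUBIC))
```

```text
(no output)
```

View pics/w1c.png

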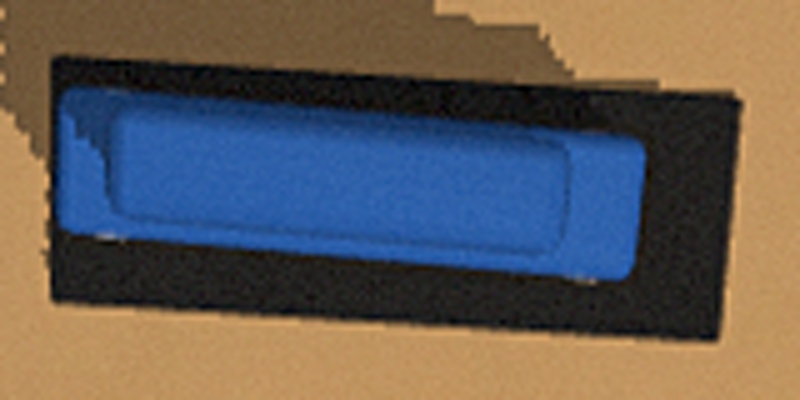

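```bash
python3 -c "
from h import *
s=get_state();print(s['joint_positions'].round(3),s['position'].round(4),s['tool_rot'].round(4),s['time'])"
```

```text
[ 0.481  0.323  0.314  1.31  -0.097  1.525  0.78 ] [ 0.4785 -0.4523  0.3012] [-3.1414  0.0068  0.0038] 1.55
```

carry_out --motion '[[[-0.005,0.02,-0.02],-0.15],[[-0.01,0.04,-0.04],-0.3],[[-0.015,0.06,-0.06],-0.45],[[-0.024,0.079,-0.08],-0.6],[[-0.024,0.079,-0.1],-0.75],[[-0.024,0.079,-0.12],-0.9],[[-0.024,0.079,-0.13],-1.05],[[-0.024,0.079,-0.14],-1.2],[[-0.024,0.079,-0.14],-1.35],[[-0.024,0.079,-0.14],-1.5],[[-0.024,0.079,-0.14],-1.666],[[-0.024,0.079,-0.14],-1.666],[[-0.024,0.079,-0.14],-1.666],[[-0.024,0.079,-0.14],-1.666]]' --grip -1

```text
time: 2.95
position: [0.4564, -0.37, 0.1627]
tool_rot: [-2.117, 2.32, 0.0]
ft_force: [-0.3, 0.3, -0.3]
grip_width: 1.001
```

Run:
```python
from h import *
w,K,T=shot("wrist","wrist2.png")
s=get_state();print(s['joint_positions'].round(3),s['position'].round(4),s['tool_rot'].round(4),s['ft_force'].round(2))
h=cv2.cvtColor(w,cv2.COLOR_BGR2HSV)
m=cv2.inRange(h,(100,120,60),(125,255,255))
for c in cv2.findContours(m,0,2)[0]:
    if cv2.contourArea(c)>300:
        r=cv2.minAreaRect(c);b=np.array([ray(p,K,T,.086)[:2] for p in cv2.boxPoints(r)]);print(r,b.round(3).tolist(),b.mean(0).round(4))
```

```text
[ 0.245  0.236  0.455  1.706 -0.11   1.225 -0.937] [ 0.4563 -0.3703  0.1628] [-2.1161e+00  2.3213e+00 -1.0000e-04] [ 0.75  0.01 -0.46]
((477.7953796386719, 252.00344848632812), (139.68666076660156, 57.30857467651367), 19.592281341552734) [[0.422, -0.447], [0.459, -0.459], [0.418, -0.548], [0.378, -0.539]] [ 0.4195 -0.4982]
((287.0, 198.0), (158.0, 40.0), 90.0) [[0.521, -0.364], [0.519, -0.389], [0.412, -0.381], [0.415, -0.353]] [ 0.4667 -0.3717]
```

View pics/wrist2.png

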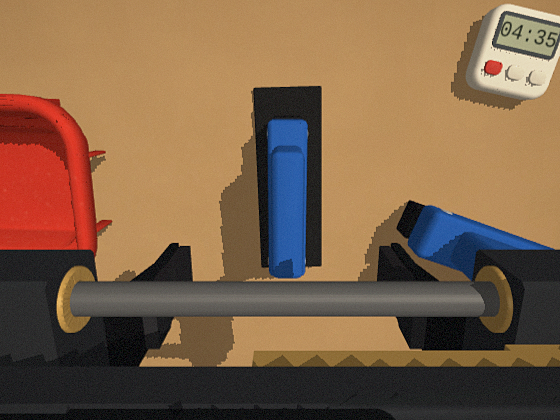

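The wrist view shows the scraper rib aligned with the image column (u≈288) and midway between the fingers. The decoy's tip is near the right finger, but it is outside the finger footprint.

Run:
```python
from h import *
z=np.load("pics/wrist2.png.npz");K,T=z["K"],z["T"]
for n,p,h in [("ribfarL",(274,152),.086),("ribfarR",(304,152),.086),("bodyfar",(288,120),.044),("ribnear",(288,262),.086),("bodynear",(288,276),.044),("mat",(254,87),.004),("mat",(321,86),.004),("mat",(322,266),.004)]:
    print(n,ray(p,K,T,h).round(4))
```

```text
ribfarL [ 0.5003 -0.3665  0.086 ]
ribfarR [ 0.4986 -0.3853  0.086 ]
bodyfar [ 0.5174 -0.3772  0.044 ]
ribnear [ 0.4247 -0.3686  0.086 ]
bodynear [ 0.394  -0.3661  0.044 ]
mat [ 0.5442 -0.3522  0.004 ]
mat [ 0.54   -0.4064  0.004 ]
mat [ 0.3819 -0.3969  0.004 ]
```

carry_out --motion '[[[0,0,-0.03],0],[[0,0,-0.06],0],[[0,0,-0.09],0],[[0,0,-0.105],0],[[0,0,-0.113],0],[[0,0,-0.113],0]]'

```text
time: 3.6
position: [0.4558, -0.3709, 0.0491]
tool_rot: [2.113, -2.324, -0.002]
ft_force: [0.2, -0.5, 0.2]
grip_width: 1.0
```

carry_out --motion '[[[0,0,0],0],[[0,0,0],0],[[0,0,0],0],[[0,0,0],0],[[0,0,0],0],[[0,0,0],0],[[0,0,0],0],[[0,0,0],0],[[0,0,0],0]]' --grip 1 --squeeze 45

```text
time: 4.5
position: [0.456, -0.3711, 0.0496]
tool_rot: [2.113, -2.325, 0.0]
ft_force: [-0.0, -0.4, 0.8]
grip_width: 0.263
```

carry_out --motion '[[[0,0,0.02],0],[[0,0,0.05],0],[[0,0,0.09],0],[[0,0.03,0.12],0],[[0,0.07,0.14],-0.01],[[0,0.11,0.14],-0.02],[[0,0.15,0.14],-0.02],[[0,0.19,0.14],-0.02],[[0,0.23,0.14],-0.02],[[0,0.27,0.14],-0.02],[[-0.001,0.31,0.13],-0.02],[[-0.002,0.34,0.12],-0.02],[[-0.002,0.357,0.11],-0.02],[[-0.002,0.357,0.1],-0.02],[[-0.002,0.357,0.1],-0.02],[[-0.002,0.357,0.1],-0.02]]'

```text
time: 6.1
position: [0.4539, -0.0155, 0.1494]
tool_rot: [2.087, -2.347, 0.0]
ft_force: [0.7, 1.6, -1.1]
grip_width: 0.254
```

Run:
```python
from h import *
s,K,T=shot("side","side3.png")
for i in range(6):
    st=get_state();print(st['time'],st['position'].round(4),st['tool_rot'].round(3),st['ft_force'].round(2)); 
    if i<5: eyes.get_image("wrist")
cv2.imwrite("pics/s3.png",cv2.resize(s[180:320,290:430],None,fx=4,fy=4,interpolation=cv2.INTER_CUBIC))
```

```text
6.15 [ 0.4542 -0.0155  0.1498] [ 2.087e+00 -2.348e+00  1.000e-03] [ 1.04 -0.04 -1.71]
6.2 [ 0.4544 -0.0153  0.15  ] [-2.087e+00  2.348e+00 -1.000e-03] [ 0.02  0.57 -1.46]
6.25 [ 0.4545 -0.0151  0.1501] [-2.087e+00  2.347e+00 -1.000e-03] [-0.47  0.28 -2.31]
6.3 [ 0.4544 -0.0149  0.1501] [-2.087e+00  2.347e+00 -1.000e-03] [-0.37 -0.1  -1.69]
6.35 [ 0.4544 -0.0147  0.1501] [-2.088e+00  2.347e+00 -1.000e-03] [-0.3   0.66 -1.  ]
6.4 [ 0.4543 -0.0146  0.15  ] [-2.088e+00  2.346e+00 -1.000e-03] [ 0.74 -0.24 -1.92]
```

View pics/s3.png

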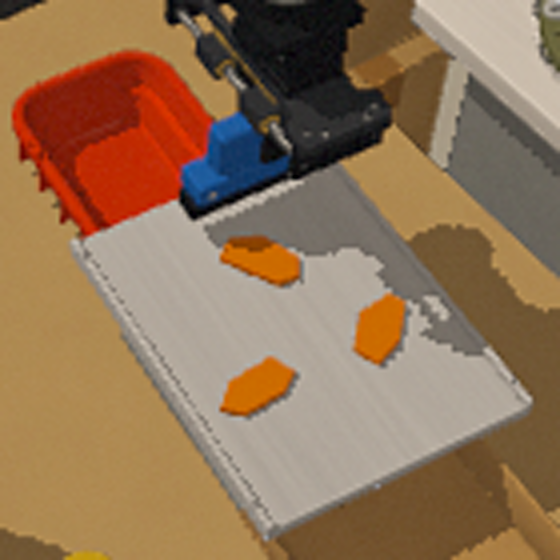

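The view shows the scraper held over the far end (blade at about (240,180) in the crop), clear of chip c. Next I'll feel for the plate.

carry_out --motion '[[[0,0,-0.008],0],[[0,0,-0.016],0],[[0,0,-0.021],0],[[0,0,-0.022],0],[[0,0,-0.023],0],[[0,0,-0.024],0],[[0,0,-0.024],0]]'

```text
time: 7.1
position: [0.4541, -0.014, 0.1256]
tool_rot: [-2.09, 2.346, -0.0]
ft_force: [0.1, -0.4, -1.4]
grip_width: 0.247
```

No contact yet.

carry_out --motion '[[[0,0,-0.001],0],[[0,0,-0.002],0],[[0,0,-0.003],0],[[0,0,-0.003],0]]'

```text
time: 7.5
position: [0.4544, -0.0141, 0.1231]
tool_rot: [-2.089, 2.345, -0.001]
ft_force: [-0.6, 0.1, 3.7]
grip_width: 0.249
```

```bash
cat > f.py <<'E'
from h import *
F=[];P=[]
for i in range(6):
    st=get_state();F.append(st['ft_force']);P.append(st['position']);eyes.get_image("wrist")
print(np.mean(F,0).round(2),np.array(F)[:,2].round(1),np.mean(P,0).round(4),st['joint_positions'].round(2),st['time'])
E
python3 f.py
```

```text
[-0.68 -0.29  3.68] [3.7 3.7 3.6 3.6 4.  3.5] [ 0.4544 -0.014   0.123 ] [-0.16 -0.02  0.13  2.05  0.    1.11 -1.72] 7.75
```

carry_out --motion '[[[0,0,-0.001],0],[[0.0003,0.003,-0.001],0],[[0.001,0.009,-0.001],0],[[0.0018,0.016,-0.001],0],[[0.0028,0.024,-0.001],0],[[0.0037,0.032,-0.001],0],[[0.0046,0.04,-0.001],0],[[0.0055,0.048,-0.001],0]]'

```text
time: 8.6
position: [0.4601, 0.0326, 0.122]
tool_rot: [2.089, -2.346, 0.004]
ft_force: [-0.4, -4.7, 6.0]
grip_width: 0.255
```

carry_out --motion '[[[0.001,0.009,0],0],[[0.0021,0.018,0],0],[[0.0031,0.027,0],0],[[0.0042,0.036,0],0],[[0.0052,0.045,0],0],[[0.0062,0.054,0],0],[[0.0073,0.063,0],0],[[0.0083,0.072,0],0]]'

```text
time: 9.4
position: [0.4685, 0.1045, 0.122]
tool_rot: [2.088, -2.346, 0.004]
ft_force: [-1.4, -2.8, 5.8]
grip_width: 0.25
```

carry_out --motion '[[[0.001,0.009,0],0],[[0.0021,0.018,0],0],[[0.0031,0.027,0],0],[[0.0042,0.036,0],0],[[0.0052,0.045,0],0],[[0.0062,0.054,0],0],[[0.0073,0.063,0],0],[[0.0083,0.072,0],0],[[0.0093,0.081,0],0],[[0.0104,0.09,0],0]]'

```text
time: 10.4
position: [0.4788, 0.1944, 0.1218]
tool_rot: [2.088, -2.346, 0.004]
ft_force: [-0.5, -3.2, 5.6]
grip_width: 0.252
```

carry_out --motion '[[[0.001,0.009,0],0],[[0.0021,0.018,0],0],[[0.0031,0.027,0],0],[[0.0042,0.036,0],0],[[0.0048,0.041,0],0],[[0.0048,0.041,0],0],[[0.0048,0.041,0],0]]'

```text
time: 11.1
position: [0.4837, 0.2369, 0.1221]
tool_rot: [-2.089, 2.345, -0.001]
ft_force: [-0.6, -0.2, 6.8]
grip_width: 0.249
```

Run:
```python
from h import *
s,K,T=shot("side","side4.png")
cv2.imwrite("pics/s4.png",cv2.resize(s[200:400,310:470],None,fx=3,fy=3,interpolation=cv2.INTER_CUBIC))
st=get_state();print(st['position'].round(4),st['ft_force'].round(1),st['joint_positions'].round(2))
```

```text
[0.4837 0.2368 0.1221] [-0.8 -1.3  6.6] [-0.42  0.16 -0.09  1.85  0.02  1.13 -2.21]
```

View pics/s4.png

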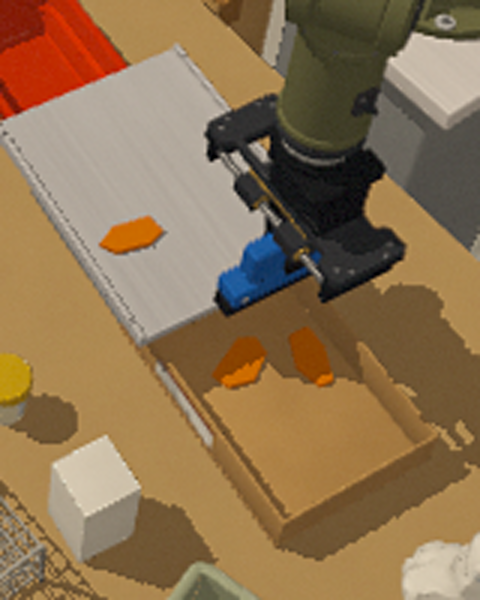

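Two pieces are lying in the tray. The third is still on the plate at about (132,235) in the crop, inside the +x half. I'll measure it.

Run:
```python
from h import *
z=np.load("pics/side4.png.npz");K,T=z["K"],z["T"]
h=cv2.cvtColor(cv2.imread("pics/side4.png"),cv2.COLOR_BGR2HSV)
m=cv2.inRange(h,(8,200,120),(16,255,255)); m[:265]=0;m[290:]=0;m[:,:335]=0;m[:,370:]=0
y=-.115;R=np.array([[np.cos(y),np.sin(y)],[-np.sin(y),np.cos(y)]])
for c in cv2.findContours(m,0,2)[0]:
    P=np.array([R@(ray(p[0],K,T,.083)[:2]-[.5023,.0962]) for p in c]); print(cv2.contourArea(c),P.min(0).round(3),P.max(0).round(3))
```

```text
129.0 [0.031 0.022] [0.09  0.052]
```

carry_out --motion '[[[0,0,0.015],0],[[0,0,0.035],0],[[0,0,0.045],0],[[0,0,0.045],0]]'

```text
time: 11.55
position: [0.4839, 0.2376, 0.1681]
tool_rot: [-2.088, 2.343, -0.001]
ft_force: [1.2, 0.2, -1.2]
grip_width: 0.251
```

carry_out --motion '[[[0.012,-0.045,0],0],[[0.024,-0.09,0],0],[[0.036,-0.135,0],0],[[0.045,-0.17,0],0],[[0.0495,-0.1845,0],0],[[0.0495,-0.1845,-0.015],0],[[0.0495,-0.1845,-0.03],0],[[0.0495,-0.1845,-0.039],0],[[0.0495,-0.1845,-0.041],0],[[0.0495,-0.1845,-0.043],0],[[0.0495,-0.1845,-0.044],0],[[0.0495,-0.1845,-0.044],0]]'

```text
time: 12.75
position: [0.5328, 0.0537, 0.1234]
tool_rot: [-2.09, 2.344, 0.0]
ft_force: [-2.2, 2.3, 3.3]
grip_width: 0.25
```

carry_out --motion '[[[0,0,-0.001],0],[[0.0003,0.003,-0.001],0],[[0.001,0.009,-0.001],0],[[0.0021,0.018,-0.001],0],[[0.0031,0.027,-0.001],0],[[0.0042,0.036,-0.001],0],[[0.0052,0.045,-0.001],0],[[0.0062,0.054,-0.001],0],[[0.0073,0.063,-0.001],0]]'

```text
time: 13.65
position: [0.5415, 0.1131, 0.1227]
tool_rot: [-2.088, 2.347, -0.007]
ft_force: [-1.0, -3.2, 5.4]
grip_width: 0.248
```

Remaining shift: about (0.013, 0.112).

carry_out --motion '[[[0.001,0.009,0],0],[[0.0021,0.018,0],0],[[0.0031,0.027,0],0],[[0.0042,0.036,0],0],[[0.0052,0.045,0],0],[[0.0062,0.054,0],0],[[0.0073,0.063,0],0],[[0.0083,0.072,0],0],[[0.0093,0.081,0],0],[[0.0104,0.09,0],0],[[0.0114,0.099,0],0],[[0.0124,0.108,0],0],[[0.0129,0.112,0],0],[[0.0129,0.112,0],0],[[0.0129,0.112,0],0]]'

```text
time: 15.15
position: [0.5545, 0.2267, 0.1227]
tool_rot: [-2.088, 2.345, -0.004]
ft_force: [-0.4, -0.7, 5.6]
grip_width: 0.253
```

Run:
```python
from h import *
s,K,T=shot("side","side5.png")
cv2.imwrite("pics/s5.png",cv2.resize(s[200:400,310:470],None,fx=3,fy=3,interpolation=cv2.INTER_CUBIC))
st=get_state();print(st['position'].round(4),st['ft_force'].round(1),st['joint_positions'].round(2))
```

```text
[0.5545 0.2267 0.1228] [-0.8 -0.6  5.6] [-0.4   0.28 -0.04  1.71  0.01  1.15 -2.13]
```

View pics/s5.png

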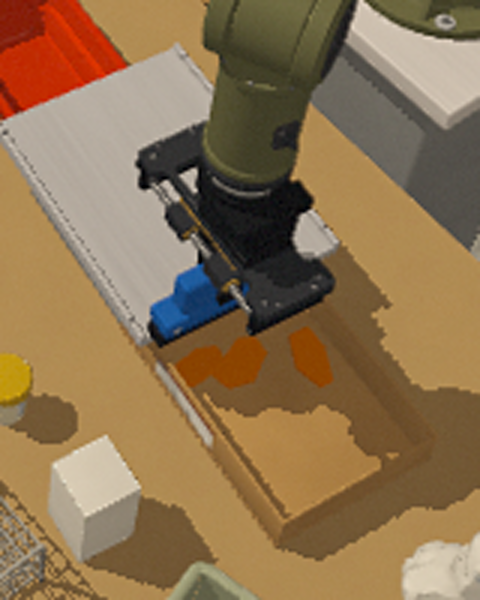

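All three pieces are flat in the cardboard tray, at about (200,365), (242,362) and (311,357) in the crop. Now I'll return the scraper.

carry_out --motion '[[[0,0,0.03],0],[[0,0,0.06],0],[[-0.005,-0.03,0.075],0],[[-0.01,-0.07,0.075],0],[[-0.02,-0.11,0.075],0],[[-0.03,-0.15,0.075],0],[[-0.04,-0.19,0.075],0],[[-0.05,-0.23,0.075],0],[[-0.06,-0.27,0.075],0],[[-0.07,-0.31,0.075],0],[[-0.08,-0.35,0.075],0],[[-0.09,-0.39,0.075],0],[[-0.093,-0.43,0.075],0],[[-0.093,-0.47,0.075],0.01],[[-0.093,-0.51,0.075],0.02],[[-0.093,-0.55,0.07],0.03],[[-0.093,-0.58,0.05],0.03],[[-0.093,-0.6,0.02],0.03],[[-0.093,-0.6,-0.02],0.03],[[-0.093,-0.6,-0.04],0.03]]'

```text
time: 17.2
position: [0.4568, -0.3732, 0.0775]
tool_rot: [2.12, -2.314, -0.006]
ft_force: [-0.9, 0.6, -2.1]
grip_width: 0.251
```

carry_out --motion '[[[0,0,-0.012],0],[[0,0,-0.022],0],[[0,0,-0.026],0],[[0,0,-0.028],0],[[0,0,-0.03],0],[[0,0,-0.03],0]]'

```text
time: 17.8
position: [0.4602, -0.3727, 0.0523]
tool_rot: [-2.125, 2.314, -0.002]
ft_force: [0.3, 0.7, -1.9]
grip_width: 0.25
```

carry_out --motion '[[[0,0,-0.001],0],[[0,0,-0.002],0],[[0,0,-0.003],0],[[0,0,-0.003],0],[[0,0,-0.003],0]]'

```text
time: 18.3
position: [0.46, -0.3727, 0.0496]
tool_rot: [-2.125, 2.314, -0.001]
ft_force: [-2.5, 0.3, 5.8]
grip_width: 0.251
```

carry_out --motion '[[[0,0,0.0005],0],[[0,0,0.0005],0],[[0,0,0.0005],0],[[0,0,0.0005],0],[[0,0,0.0005],0],[[0,0,0.0005],0],[[0,0,0.0005],0],[[0,0,0.0005],0],[[0,0,0.03],0],[[0,0,0.07],0],[[0,0,0.11],0],[[0,0,0.15],0],[[0,0,0.18],0],[[0,0,0.18],0],[[0,0,0.18],0],[[0,0,0.18],0]]' --grip -1

```text
time: 19.9
position: [0.4591, -0.3719, 0.227]
tool_rot: [2.124, -2.313, -0.004]
ft_force: [-0.1, 0.0, -0.5]
grip_width: 1.002
```

Run:
```python
from h import *
s,K,T=shot("side","side6.png"); w,_,_=shot("wrist","wrist6.png")
a=s[150:400,240:460]; a=cv2.resize(a,None,fx=1.68,fy=1.68,interpolation=cv2.INTER_CUBIC)
a=cv2.resize(a,(370,420)); b=cv2.resize(w,(430,322)); b=cv2.copyMakeBorder(b,0,98,0,0,0)
cv2.imwrite("pics/c6.png",np.hstack([a,b]))
```

```text
(no output)
```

View pics/c6.png

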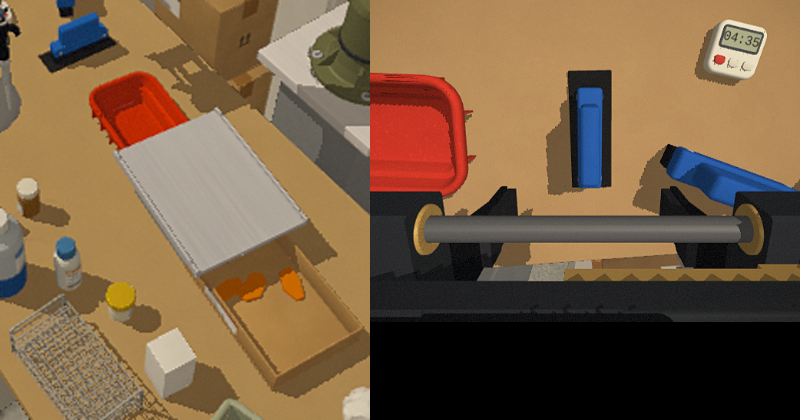

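The scraper stands centred and upright on its mat, the plate is empty, all three chips are in the cardboard tray, and the bystanders are in place. I'm handing in.

```bash
python3 -c "
from h import *
print(ticket.close_job())"
```

```text
the job is handed in; nothing more can be done
None
```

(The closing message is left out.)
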